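# Key and seat the grating disc of the bench cutter

## Robot

A 6-joint arm with a two-finger parallel gripper is mounted at the origin on the work surface; the furniture and walls round the work are solid. World frame = base frame: x ahead of the robot, y to its left, z up, the work surface at z = 0. Lengths are in mm, angles in rad, forces in N, time in s.
With the tool pointing down it reaches from about 300 to 875 mm from the base axis. Payload 6.4 kg.
Tool frame: the origin (TCP) lies between the finger pads; the fingertips stand 19 mm ahead of it and the grasp point (between the pads) is the TCP; z points along the fingers, y is the line along which they close (so a half turn about z gives the same grasp; the last joint's range is limited). The gripper opens to 88 mm and grips with 3 to 60 N. Pads are 18 mm wide; open, the fingers measure 123 mm over their backs; the gripper's body (75 mm by 187 mm) begins 45 mm behind the grasp point.
Start: joints at [0.975, 0.181, 1.607, -0, 1.354, -0.206], TCP at [218.492, 531.886, 257.714] pointing down, gripper open.
Joint ranges: [-2.99, 2.99], [-0.89, 2.07], [0.3, 2.58], [-1.14, 4.28], [0, 2.63], [-3.12, 3.12]. Speed limits (rad/s): [2.57, 2.57, 3.01, 3.14, 3.14, 3.14].

## Interface

Orientations are given as a unit quaternion [x, y, z, w].
In Python, from workcell import state, vision, manip gives the robot as it stands.
- The arm moves only by the tool step_arm, never from a script. Its argument "rows" is a list that holds one entry, the list of rows, each a list of 7 numbers: the shift along the tool's x, y, z in mm, then the turn, a rotation vector about the tool's x, y, z in degrees, then the closure in counts, from 0 (fully open) to 255 (shut). A call has 1 to 8 rows; each row shifts and turns the commanded pose from where the row before left it, along the tool's axes as they then stand; what a row does not reach is not made up. A row lasts 1/10 s, in which the tool goes at most 50 mm and 8.59 degrees, less where a joint would pass 70% of its speed; a pose out of reach is approached as far as the arm can. A call with a gripper value outside its range is refused whole. The fingers move at their own pace and stop on an object; "grip_force" is the grip in N (left out, the last holds). Time passes only in rows, so rows that do not move let the fingers close. It gives the time, the measured TCP pose, the force, the opening and the grip force at its end, in the units of the state.
- state(): the state, without advancing time (a new reading comes with each control period).
- vision.capture(name): name is "scene" or "top" or "wrist"; returns (picture, depth): 384x512x3 uint8, red, green, blue; 384x512 float32, mm along the optical axis (not along the pixel's ray), 0 where there is no reading.
- vision.calibration(name): a dict with "camera_matrix" (3x3 intrinsics, pixels), "k1" (the pictures are not rectified: a ray, as slopes to the right and down, at radius r is drawn at 1 + k1 r^2 times it, then the intrinsics apply), "rvec" (rotation vector, rad) and "tvec" (3), from world to camera coordinates, as OpenCV has them; the wrist camera has in their place "mount" (4x4, takes a point from camera to tool coordinates, whose origin is the TCP and whose axes are the flange's). Camera axes: x right, y down, z forward; pixel columns grow to the right and rows downward; lengths in mm; the calibration is good to about 2 mm. A picture is of the moment at which its call begins: read the wrist's pose just before it. calibration takes no time and is no camera call.
- manip.sign_off(): hands the job in; it is judged then, once.
The state is a dict: "time": time; "q": joint angles; "qvel": joint speeds; "tau": joint torques, N m; "tool_pos": TCP position; "orientation": TCP orientation; "force": force on the tool from outside, world axes, zero at the start; "moment": the same for the moment, N m; "finger_gap": finger opening in mm; "grasp_force": force on a finger pad.
Only numpy, scipy, OpenCV 4.12 (cv2) and the standard library are available. Lean on these libraries where they do the work, as an engineer would, in place of code of your own. Each camera call takes 0.05 s, during which the arm holds its last target. There are 200 camera calls.

## Task

The blue-rimmed grating disc of the bench cutter is sitting high on its drive lugs. With a fingertip, push a wing of the disc round until its two rim notches stand over the two orange drive lugs, then press down on the hub until the disc is fully home on the drive. Only push and press: do not lift the disc off, and leave the bowl, tomato and salt shaker where they stand.

Things in the scene. Friction and masses are not known exactly. Their poses are not given: they have to be found in the camera images.
- cutter: White round bench vegetable cutter without its hopper, fixed: housing 238 mm across, 100 mm high, a low aluminium bowl wall (inner radius 104 mm, outer 110 mm, top 125 mm above the worktop). Grey control panel on its -x side, open chute with 30 mm sides on +y reaching 175 mm from the axis, hinge lugs on +x up to 130 mm high. Origin on the vertical axis of the drive, at worktop height; z up.
- drive: Drive inside the bowl, fixed (it does not turn): black ejector plate of radius 98 mm with a plain steel spindle hidden in the disc's hub and two orange drive lugs, 12 mm wide with round tops, that stand along its +x and -x axes from radius 68 to 98 mm; their outer ends show beyond the disc's rim. Origin on the axis at the plate's underside, 100 mm above the worktop; lug tops at z = 23 mm. z up.
- grating_disc: Loose grating disc, 0.2 kg, radius 80 mm: blue rim (radius 60 to 80, 10 mm thick), steel face (top at z = 9 mm), blue hub, two wings and two rim notches in line along its +x and -x axes. Origin on its axis at the underside, z up. At the start it rests on the lug tops, origin 23 mm above the drive's; fully home it sits 9 mm lower, 14 mm above. It turns either way and stays where it is left.
- hub_top (a point): Centre of the gently domed top of the disc's hub (radius 20 mm), 42 mm above the disc's origin: the place to press. Sprung detent balls hidden in the spindle hold the hub up, so the disc sinks only about 1 mm by itself; with the notches over the lugs (within about 2 degrees) a push of roughly 3 to 9 N snaps it down 9 mm.
- wing (a point): Middle of the wing on the disc's +x side, 46 mm from the axis, 22 mm above the disc's origin; the other wing mirrors it on -x. The blue upright wings are 12 mm thick, run from the hub (radius 22 mm) to radius 57 mm, and rise from the steel face (z = 9 mm) to z = 36 mm. Turning the disc takes under 5 N sideways on a wing.
- notch (a point): Middle of the rim notch on the disc's +x side, 72 mm from the axis; the other is opposite on -x. Each is 18 mm wide, open outwards and through the full rim. Either notch fits either lug.
- lug (a point): Top of the orange drive lug on the drive's +x side, 83 mm from the axis; the other is opposite on -x. It is 12 mm wide with a round top.
- small_bowl: Small white bowl with dots, 116 mm across, 52 mm high, standing under the chute. Bystander. Origin at the centre of its underside.
- tomato: Small red tomato, 42 mm across, 35 mm high. Bystander. Origin at the centre of its underside.
- salt_shaker: Salt shaker, 44 mm across, 90 mm high. Bystander. Origin at the centre of its underside.

How it is judged (in metres and radians):
At the end, for the whole second after the job is handed in: The disc is fully home: within 1.8 mm of its seat (origin less than 15.8 mm above the drive's), its wings in line with the lugs within 4 degrees, centred within 4 mm, level within 1.7 degrees, at rest (z of grating_disc in the frame of drive below 0.0158 m and angle between the x axis of grating_disc and the x axis of drive, either way round below 0.07 rad and horizontal distance between grating_disc and drive below 0.004 m and angle between grating_disc's own z axis and vertical below 0.03 rad and linear speed of grating_disc below 0.02 m/s and angular speed of grating_disc below 0.1 rad/s); the robot touches nothing.
It fails at once if the disc is lifted more than 7 mm above the lug tops (z of grating_disc in the frame of drive above 0.03 m).
It fails at once if the small bowl is pushed more than 15 mm or tipped (distance of small_bowl from where it was at the start of the episode above 0.015 m or angle between small_bowl's own z axis and vertical above 0.3 rad).
It fails at once if the tomato is pushed more than 15 mm or tipped (distance of tomato from where it was at the start of the episode above 0.015 m or angle between tomato's own z axis and vertical above 0.3 rad).
It fails at once if the salt shaker is pushed more than 15 mm or tipped (distance of salt_shaker from where it was at the start of the episode above 0.015 m or angle between salt_shaker's own z axis and vertical above 0.3 rad).
It also fails if it takes over 45 s, if anything falls off the work surface, if the arm or the gripper's body presses on something with over 40 N, if the wrist force passes 120 N, or if a joint passes its speed limit or range.

## Working session

There is one attempt and no reset: what is moved stays moved. The work goes in short steps, Python scripts to look and compute and a tool call to move; the robot and the scene stay as the last step left them, time stands still between calls to the robot, and variables do not carry over. Pictures are saved under pics/ and viewed, at most 10 in all, crops included, and the job is handed in when it is done.

Besides the shell and the picture viewer there is one more tool, called after "Call:" in YAML: its name, and indented under it one key for each argument. step_arm: Moves the arm, as the interface text tells. Its arguments: {"type":"object","properties":{"rows":{"type":"array","items":{"type":"array","items":{"type":"array","items":{"type":"number"}}}},"grip_force":{"type":"number"}},"required":["rows"]}

```bash
mkdir -p pics; cat > h.py <<'E'
import numpy as np, cv2
from workcell import state, vision, manip
from scipy.spatial.transform import Rotation as R
def pts(name,depth=None,uv=None,z=None):
    c=vision.calibration(name);K=np.array(c["camera_matrix"]);k1=c["k1"]
    uv=np.asarray(uv,float).reshape(-1,1,2)
    n=cv2.undistortPoints(uv,K,np.array([k1,0,0,0.])).reshape(-1,2)
    ray=np.c_[n,np.ones(len(n))]
    if "mount" in c:
        s=state();M=np.array(c["mount"]);T=R.from_quat(s["orientation"]).as_matrix()
        A=T@M[:3,:3];o=T@M[:3,3]+np.array(s["tool_pos"])
    else:
        A=cv2.Rodrigues(np.array(c["rvec"],float))[0].T;o=-A@np.array(c["tvec"],float).ravel()
    d=ray@A.T
    if z is not None: return o+d*((z-o[2])/d[:,2])[:,None]
    return o+d*np.asarray(depth).reshape(-1,1)
E
python3 - <<'E'
from h import *
s=state();print(s["tool_pos"],s["orientation"],s["finger_gap"],s["force"])
for n in("top","scene"):
    p,d=vision.capture(n);np.savez(n+".npz",p=p,d=d);cv2.imwrite(f"pics/{n}1.png",cv2.cvtColor(p,4))
E
```

```text
[218.20626406 531.44119377 256.82888755] [ 1.93667278e-01  9.81066882e-01 -8.05731643e-04 -3.30790759e-04] 88.62893961899697 [ 0.27370037  0.15179229 -0.70000568]
```

View pics/top1.png

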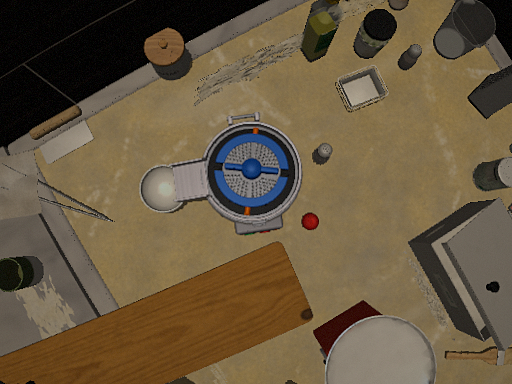

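View pics/scene1.png

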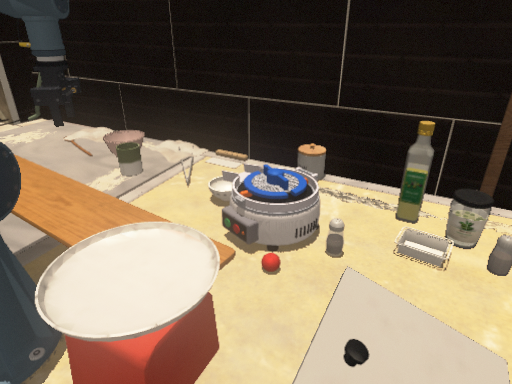

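Top view: cutter hub at about (252,169), orange lugs at (255,130) and (247,211), and wings lying nearly horizontal in the picture, so the disc is roughly 80–90° off. The tomato is at (310,221), the shaker at (323,152) and the bowl at (163,189). The scene view agrees. Next I'll measure these.

```bash
cat > meas.py <<'E'
from h import *
def masks(p):
    hsv=cv2.cvtColor(p,cv2.COLOR_RGB2HSV)
    return cv2.inRange(hsv,(95,140,50),(125,255,255)),cv2.inRange(hsv,(5,170,120),(18,255,255))
def blobs(m,amin=5):
    n,l,s,c=cv2.connectedComponentsWithStats(m)
    return [(s[i,4],c[i].round(1),l==i) for i in range(1,n) if s[i,4]>=amin]
E
python3 - <<'E'
from meas import *
f=np.load("top.npz");p,d=f["p"],f["d"]
b,o=masks(p)
w=np.zeros_like(b);w[110:235,190:310]=255
for a,c,m in blobs(o&w): print("lug",a,c,pts("top",uv=[c],z=121)[0].round(1))
B=blobs(b&w,30)
for a,c,m in B:
    v,u=np.nonzero(m);P=pts("top",d[v,u],np.c_[u,v])
    print("blue",a,c,P.mean(0).round(1),np.percentile(P[:,2],[5,50,95]).round())
v,u=np.nonzero(b&w);P=pts("top",d[v,u],np.c_[u,v])
h=P[P[:,2]>155]; print("hub",len(h),h.mean(0),h.max(0))
wg=P[(P[:,2]>143)]
c=h.mean(0)[:2];q=wg[:,:2]-wg[:,:2].mean(0)
e,V=np.linalg.eigh(q.T@q);print("wing dir deg",np.degrees(np.arctan2(V[1,1],V[0,1])),len(wg),wg.mean(0),np.sqrt(e/len(q)))
E
```

```text
lug 24 [255.  130.1] [718.6  53.9 121. ]
lug 34 [246.6 210.6] [541.   72.1 121. ]
blue 835 [253.2 147.3] [677.3  57.9 133.5] [110. 133. 136.]
blue 488 [250.9 167.9] [627.3  63.3 164.3] [156. 161. 166.]
blue 864 [248.6 191.8] [580.5  67.8 134.8] [111. 133. 136.]
hub 469 [626.2334638   62.98821748 173.2965866 ] [648.72616598 117.2404366  949.79915122]
wing dir deg 83.65620049327116 493 [626.02559249  63.38227204 172.24071778] [16.91681766 25.0797395 ]
```

Call:
step_arm:
  rows:
    - [[0,0,-30,0,0,0,0],[-20,-10,-30,0,0,0,0],[-38,-18,-20,0,0,0,0],[-40,-20,0,0,0,0,0],[-40,-20,0,0,0,0,0],[-40,-20,0,0,0,0,0],[-40,-20,0,0,0,0,0],[-40,-20,0,0,0,0,0]]

```text
time: 0.9
tool_pos: [409.2, 313.9, 337.5]
orientation: [0.194, 0.981, -0.0, -0.0]
force: [1.0, 0.1, -0.6]
finger_gap: 88.1
grasp_force: 0.0
```

Call:
step_arm:
  rows:
    - [[-40,-20,0,0,0,0,0],[-40,-20,0,0,0,0,0],[-40,-20,0,0,0,0,0],[-40,-20,0,0,0,0,0],[-40,-20,0,0,0,0,0],[-30,-10,0,0,0,0,0],[-20,-8,0,0,0,0,0],[0,0,0,0,0,0,0]]

```text
time: 1.7
tool_pos: [596.1, 109.0, 336.6]
orientation: [0.195, 0.981, -0.0, -0.001]
force: [0.8, -0.4, 0.5]
finger_gap: 88.3
grasp_force: 0.0
```

```bash
python3 - <<'E'
from h import *
s=state();print(s["tool_pos"],s["orientation"],s["q"],s["time"]);print(np.round(vision.calibration("wrist")["mount"],3))
p,d=vision.capture("wrist");np.savez("wrist.npz",p=p,d=d);cv2.imwrite("pics/w1.png",cv2.cvtColor(p,4))
E
```

```text
[596.10129176 108.96428674 336.56196929] [ 1.95237106e-01  9.80755799e-01 -3.89478312e-04 -6.18840129e-04] [-1.45764208e-02  1.97343520e-01  1.42924915e+00 -5.42983883e-04
  1.51635818e+00 -1.19234432e+00] 1.7
[[-1.0000e-03 -9.4600e-01 -3.2400e-01  8.3728e+01]
 [ 1.0000e+00 -1.0000e-03  1.0000e-03 -4.5000e-02]
 [-1.0000e-03 -3.2400e-01  9.4600e-01 -1.2617e+02]
 [ 0.0000e+00  0.0000e+00  0.0000e+00  1.0000e+00]]
```

View pics/w1.png

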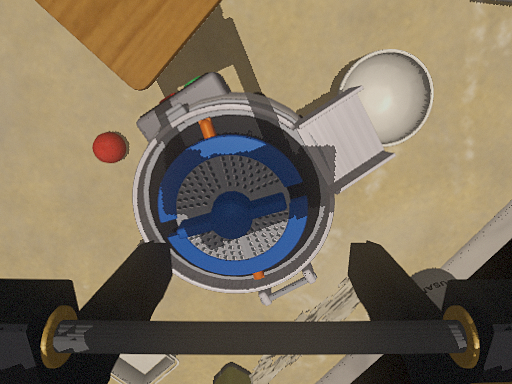

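The wrist view shows the lugs at (207,128) and (258,275), the hub at about (233,214), the wings running from (180,227) to (287,201), and the notches near (166,228) and (297,196).

```bash
python3 - <<'E'
from meas import *
f=np.load("wrist.npz");p,d=f["p"],f["d"]
b,o=masks(p);w=np.zeros_like(b);w[100:300,130:330]=255
L=[]
for a,c,m in blobs(o&w,10):
    v,u=np.nonzero(m);P=pts("wrist",d[v,u],np.c_[u,v]);print("lug",a,c,np.median(P,0).round(1),P.min(0).round(),P.max(0).round());L.append(np.median(P,0))
hsv=cv2.cvtColor(p,cv2.COLOR_RGB2HSV);b=cv2.inRange(hsv,(95,120,20),(125,255,255))
v,u=np.nonzero(b&w&np.where(d>0,255,0).astype(np.uint8));P=pts("wrist",d[v,u],np.c_[u,v])
wg=P[(P[:,2]>150)&(P[:,2]<175)].astype(np.float32)
print(len(wg),np.percentile(wg[:,2],[5,50,95]))
x,y=wg[:,0],wg[:,1]
print("minrect",cv2.minAreaRect(np.ascontiguousarray(wg[:,:2])))
q=wg[:,:2]-wg[:,:2].mean(0);e,V=np.linalg.eigh(q.T@q);print("pca",np.degrees(np.arctan2(V[1,1],V[0,1])),wg.mean(0))
rim=P[(P[:,2]>128)&(P[:,2]<138)].astype(np.float32)
print("rim circle",cv2.minEnclosingCircle(np.ascontiguousarray(rim[:,:2])),np.median(rim[:,2]))
hub=P[(P[:,2]>160)&(P[:,2]<175)].astype(np.float32);print("hub",cv2.minEnclosingCircle(np.ascontiguousarray(hub[:,:2])),len(hub),hub[:,2].max())
E
```

```text
lug 210 [206.4 127.7] [540.5  74.6 120.9] [532.  66. 107.] [551.  80. 126.]
lug 63 [258.3 275. ] [719.4  57.1 121. ] [714.  51. 115.] [726.  62. 123.]
2270 [153.24913559 159.02405548 164.08166275]
minrect ((628.0070190429688, 65.09434509277344), (110.91127014160156, 41.16535568237305), 69.1370620727539)
pca 84.48823 [626.54944  66.78949 159.35257]
rim circle ((629.2210083007812, 64.9030532836914), 80.35527038574219) 131.99863
hub ((627.31982421875, 58.82728576660156), 25.610403060913086) 965 165.69463
```

```bash
cat >> meas.py <<'E'
def ang(p,d,C,win=None):
    hsv=cv2.cvtColor(p,cv2.COLOR_RGB2HSV);b=cv2.inRange(hsv,(95,110,15),(125,255,255))
    v,u=np.nonzero((b>0)&(d>0));P=pts("wrist",d[v,u],np.c_[u,v]);q=P[:,:2]-C;r=np.hypot(*q.T)
    k=(P[:,2]>130)&(r<57)&(r>28)
    z0=np.percentile(P[k,2],98)
    k=(P[:,2]>z0-5)&(P[:,2]<z0+3)&(r<57)&(r>28);q=q[k]
    a=np.degrees(np.arctan2(q[:,1],q[:,0]));
    m=np.degrees(np.angle(np.mean(np.exp(2j*np.radians(a)))))/2
    dd=np.c_[np.cos(np.radians(m)),np.sin(np.radians(m))][0]
    s=q@dd>0
    A,B=q[s].mean(0),q[~s].mean(0)
    print("z",z0,"n",s.sum(),(~s).sum(),"A",A,"B",B,"angle",np.degrees(np.arctan2(*(A-B)[::-1])))
E
python3 - <<'E'
from meas import *
f=np.load("wrist.npz");ang(f["p"],f["d"],np.array([629.5,65]))
E
```

```text
z 159.67858434943818 n 327 302 A [ 2.52661759 42.01403868] B [ -5.59258284 -41.63686324] angle 84.45620694461229
```

Call:
step_arm:
  rows:
    - [[-24,-14,0,0,0,0,52],[-23,-14,0,0,0,0,52],[0,0,20,0,0,-8,52],[0,0,20,0,0,-8,52],[0,0,20,0,0,-8,52],[0,0,20,0,0,-8,52],[0,0,20,0,0,-8,52],[0,0,0,0,0,-8,52]]

```text
time: 2.55
tool_pos: [624.9, 69.2, 234.0]
orientation: [-0.226, 0.974, 0.001, -0.003]
force: [-0.5, -0.4, -0.5]
finger_gap: 70.2
grasp_force: 0.0
```

Call:
step_arm:
  rows:
    - [[0,0,0,0,0,0,52],[0,0,0,0,0,0,52]]

```text
time: 2.75
tool_pos: [627.5, 68.6, 238.3]
orientation: [-0.221, 0.975, 0.0, 0.0]
force: [-0.2, 0.2, 0.5]
finger_gap: 70.2
grasp_force: 0.0
```

```bash
cat > goto.py <<'E'
import sys
from h import *
s=state();T=R.from_quat(s["orientation"]).as_matrix()
print(s["tool_pos"].round(1),"yaw",np.degrees(np.arctan2(T[1,1],T[0,1])).round(1),"gap",s["finger_gap"],"F",s["force"].round(1),s["moment"].round(2),"q6",s["q"][5],s["time"])
t=np.array([float(a) for a in sys.argv[1:4]])
print("tool delta",(T.T@(t-s["tool_pos"])).round(1),"tilt",T[:,2].round(3))
E
python3 goto.py 629 65 166
```

```text
[627.5  68.6 238.3] yaw 115.5 gap 70.15763077359031 F [-0.2  0.2  0.5] [ 0.07  0.05 -0.04] q6 -2.0952078569707786 2.75
tool delta [ 0.2 -3.9 72.3] tilt [ 0.001  0.    -1.   ]
```

Call:
step_arm:
  rows:
    - [[0,-2,15,0,0,0,52],[0,-2,20,0,0,0,52],[0,0,20,0,0,0,52],[0,0,17,0,0,0,52],[0,0,0,0,0,0,52],[0,0,0,0,0,5,52],[0,0,0,0,0,5,52],[0,0,0,0,0,5,52]]

```text
time: 3.55
tool_pos: [629.9, 63.9, 166.5]
orientation: [-0.091, 0.996, -0.0, 0.001]
force: [-0.3, -0.2, 0.2]
finger_gap: 70.1
grasp_force: 0.3
```

Call:
step_arm:
  rows:
    - [[0,0,0,0,0,5,52],[0,0,0,0,0,5,52],[0,0,0,0,0,5,52],[0,0,0,0,0,5,52],[0,0,0,0,0,5,52],[0,0,0,0,0,5,52],[0,0,0,0,0,5,52],[0,0,0,0,0,5,52]]

```text
time: 4.35
tool_pos: [629.9, 63.9, 166.6]
orientation: [0.256, 0.967, 0.0, 0.001]
force: [0.3, -0.4, -0.4]
finger_gap: 70.0
grasp_force: 0.3
```

```bash
python3 goto.py 629 65 166; python3 - <<'E'
from meas import *
p,d=vision.capture("wrist");np.savez("wrist2.npz",p=p,d=d);cv2.imwrite("pics/w2.png",cv2.cvtColor(p,4))
ang(p,d,np.array([629,65]))
E
```

```text
[629.9  63.9 166.6] yaw 60.4 gap 70.00033421630113 F [ 0.3 -0.4 -0.4] [-0.05  0.01  0.05] q6 -1.1399540487991715 4.35
tool delta [1.4 0.5 0.6] tilt [ 0.001 -0.    -1.   ]
z 176.87294075498798 n 1 7 A [27.79836524 25.97320064] B [-22.90878078 -36.30165593] angle 50.845882599290746
```

View pics/w2.png

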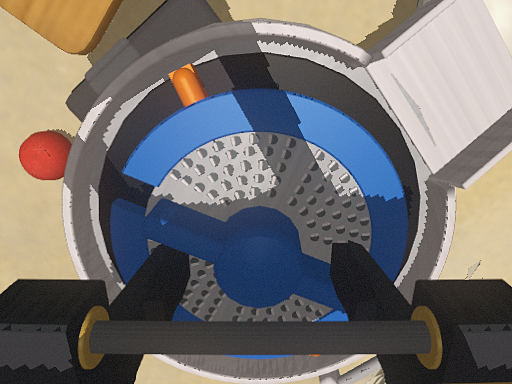

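The fingers push both wings cleanly. The wings run (155,215)–(330,285), and the near notch, at about (130,195), still has to reach the lug at (187,85).

Call:
step_arm:
  rows:
    - [[0,0,0,0,0,5,52],[0,0,0,0,0,5,52],[0,0,0,0,0,5,52],[0,0,0,0,0,5,52],[0,0,0,0,0,5,52],[0,0,0,0,0,5,52],[0,0,0,0,0,5,52],[0,0,0,0,0,5,52]]

```text
time: 5.2
tool_pos: [629.9, 63.9, 166.5]
orientation: [0.57, 0.822, 0.0, 0.001]
force: [-0.5, 0.4, -0.5]
finger_gap: 69.9
grasp_force: 0.5
```

```bash
python3 goto.py 629 65 166; python3 - <<'E'
from meas import *
p,d=vision.capture("wrist");np.savez("wrist3.npz",p=p,d=d);cv2.imwrite("pics/w3.png",cv2.cvtColor(p,4))
b,o=masks(p)
for a,c,m in blobs(o,30):
    v,u=np.nonzero(m);P=pts("wrist",d[v,u],np.c_[u,v]);P=P[P[:,2]>112];q=P.mean(0)[:2]-[629,65];print("lug",a,c,P.mean(0),np.degrees(np.arctan2(q[1],q[0]))%180)
E
```

```text
[629.9  63.9 166.5] yaw 20.5 gap 69.9308711209661 F [-0.5  0.4 -0.5] [-0.04 -0.07  0.03] q6 -0.44389382246850134 5.2
tool delta [ 1.3 -0.4  0.5] tilt [ 0.001 -0.    -1.   ]
lug 884 [116.4 170.3] [546.21625876  73.25962193 121.13349779] 174.30225730582907
```

View pics/w3.png

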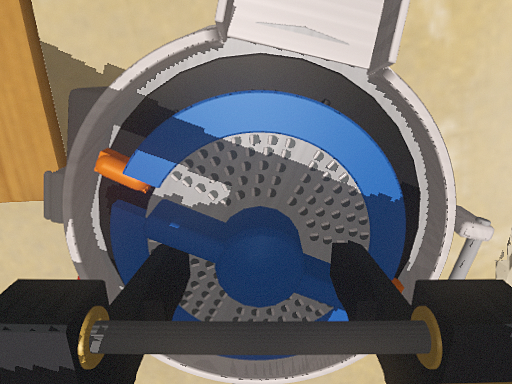

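The wing and finger relation is unchanged. The lug is at (116,170) and the notch mouth lies just below it, between the rim edges near (135,160) and (120,205). I'll measure the notch edges on the rim plane.

```bash
cat >> meas.py <<'E'
def notch(p,C=(629,65),z=132.5,lo=-np.pi,verbose=1):
    hsv=cv2.cvtColor(p,cv2.COLOR_RGB2HSV);b=cv2.inRange(hsv,(95,110,15),(125,255,255))>0
    vv,uu=np.mgrid[0:235,0:512];P=pts("wrist",uv=np.c_[uu.ravel(),vv.ravel()],z=z)
    q=P[:,:2]-C;r=np.hypot(*q.T);a=np.degrees(np.arctan2(q[:,1],q[:,0]))%360
    for r0 in(66,70,74,78):
        k=(abs(r-r0)<1.5)&(a>120)&(a<240);A=a[k];B=b.ravel()[k]
        bins=np.arange(120,240,1);row=""
        print(r0,"nonblue",[int(x) for x in bins if ((A>=x)&(A<x+1)).sum()>0 and B[(A>=x)&(A<x+1)].mean()<.5])
E
python3 - <<'E'
from meas import *
notch(np.load("wrist3.npz")["p"])
E
```

```text
Traceback (most recent call last):
  File "meas.py", line 25, in notch
    k=(abs(r-r0)<1.5)&(a>120)&(a<240);A=a[k];B=b.ravel()[k]
                                               ~~~~~~~~~^^^
IndexError: boolean index did not match indexed array along axis 0; size of axis is 196608 but size of corresponding boolean axis is 120320
```

```bash
sed -i 's/b.ravel()\[k\]/b[:235].ravel()[k]/' meas.py
python3 - <<'E'
from meas import *
notch(np.load("wrist3.npz")["p"])
E
```

```text
66 nonblue [169, 170, 171, 172, 173, 174, 175, 176, 177, 178, 179, 180, 181]
70 nonblue [170, 171, 172, 173, 174, 175, 176, 177, 178, 179, 180]
74 nonblue [170, 171, 172, 173, 174, 175, 176, 177, 178, 179, 180]
78 nonblue [120, 121, 122, 123, 124, 125, 126, 127, 128, 129, 130, 131, 132, 133, 134, 135, 136, 137, 138, 139, 140, 141, 142, 143, 144, 145, 146, 147, 148, 149, 150, 151, 152, 153, 154, 155, 156, 157, 158, 159, 160, 161, 162, 163, 164, 165, 166, 167, 168, 169, 170, 171, 172, 173, 174, 175, 176, 177, 178, 179, 180, 181, 182, 183, 184, 187, 189]
```

Notch centre is about 177° (the top edge is 169.7°, plus 7.2° for the half width, with the far edge hidden by its wall). The lug is at about 174.4°, so I turn a further 2.5°.

Call:
step_arm:
  rows:
    - [[0,0,0,0,0,1.3,52],[0,0,0,0,0,1.2,52],[0,0,0,0,0,0,52]]

```text
time: 5.55
tool_pos: [629.5, 63.9, 165.9]
orientation: [0.586, 0.81, 0.0, 0.0]
force: [0.3, -0.5, -0.3]
finger_gap: 70.6
grasp_force: 0.0
```

```bash
python3 goto.py 629 65 166; python3 - <<'E'
from meas import *
p,d=vision.capture("wrist");np.savez("wrist4.npz",p=p,d=d)
notch(p);b,o=masks(p)
for a,c,m in blobs(o,30):
    v,u=np.nonzero(m);P=pts("wrist",d[v,u],np.c_[u,v]);P=P[P[:,2]>112];q=P.mean(0)[:2]-[629,65];print("lug",a,c,P.mean(0),np.degrees(np.arctan2(q[1],q[0]))%180)
v,u=np.nonzero(b[:200]);P=pts("wrist",d[v,u],np.c_[u,v]);print(np.median(P[:,2][(P[:,2]>125)&(P[:,2]<138)]))
cv2.imwrite("pics/w4.png",cv2.resize(cv2.cvtColor(p,4)[110:250,60:220],None,fx=4,fy=4,interpolation=2))
E
```

```text
[629.5  63.9 165.9] yaw 18.2 gap 70.62059083669185 F [ 0.3 -0.5 -0.3] [-0.04  0.05  0.03] q6 -0.40354926310489037 5.55
tool delta [ 1.2 -0.2 -0.1] tilt [ 0. -0. -1.]
66 nonblue [167, 168, 169, 170, 171, 172, 173, 174, 175, 176, 177, 178]
70 nonblue [167, 168, 169, 170, 171, 172, 173, 174, 175, 176, 177, 178]
74 nonblue [168, 169, 170, 171, 172, 173, 174, 175, 176, 177, 178, 180]
78 nonblue [120, 121, 122, 123, 124, 125, 126, 127, 128, 129, 130, 131, 132, 133, 134, 135, 136, 137, 138, 139, 140, 141, 142, 143, 144, 145, 146, 147, 148, 149, 150, 151, 152, 153, 154, 155, 156, 157, 158, 159, 160, 161, 162, 163, 164, 165, 166, 167, 168, 169, 170, 171, 172, 173, 174, 175, 176, 177, 178, 179, 180, 181, 182, 185, 187, 193]
lug 1039 [117.5 176.9] [547.72544703  73.20963738 121.38968664] 174.2320506852584
lug 98 [400.3 285.9] [720.87684942  58.85657595 121.3611275 ] 176.1745631872439
129.8464043046066
```

View pics/w4.png

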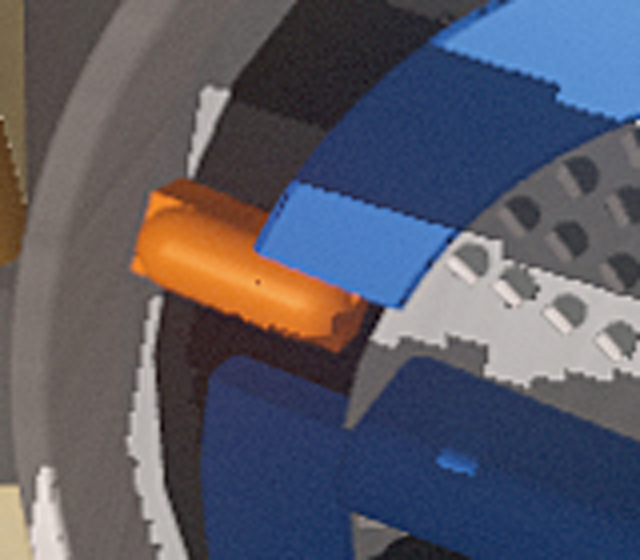

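Aligned: the notch centre is now about 174.7° against the lug at 174.3°, and the rim has settled slightly. I back off a little, lift, close and go over the hub.

Call:
step_arm:
  rows:
    - [[0,0,0,0,0,-3,52],[0,0,0,0,0,-3,52],[0,0,-15,0,0,0,52],[0,0,-20,0,0,0,52],[0,0,-15,0,0,0,52],[1,0,0,0,0,0,255],[0,0,0,0,0,0,255],[0,0,0,0,0,0,255]]

```text
time: 6.4
tool_pos: [628.5, 64.9, 214.8]
orientation: [0.543, 0.839, -0.0, -0.001]
force: [0.2, 0.1, -0.2]
finger_gap: 48.4
grasp_force: 0.0
```

Call:
step_arm:
  rows:
    - [[0,0,0,0,0,0,255],[0,0,0,0,0,0,255],[0,0,0,0,0,0,255],[0,0,0,0,0,0,255]]

```text
time: 6.8
tool_pos: [629.0, 64.9, 215.4]
orientation: [0.543, 0.839, -0.0, -0.0]
force: [-0.6, -0.1, 0.2]
finger_gap: 16.2
grasp_force: 0.0
```

```bash
python3 goto.py 629 65 184; python3 - <<'E'
from meas import *
p,d=vision.capture("wrist");notch(p)
E
```

```text
[629.   64.9 215.4] yaw 24.2 gap 16.22364642488939 F [-0.6 -0.1  0.2] [-0.05  0.08  0.06] q6 -0.5064009349243601 6.8
tool delta [ 0.1  0.1 31.4] tilt [-0.001  0.    -1.   ]
66 nonblue [167, 168, 169, 170, 171, 172, 173, 174, 175, 176, 177, 178, 179, 181]
70 nonblue [167, 168, 169, 170, 171, 172, 173, 174, 175, 176, 177, 178, 179, 181]
74 nonblue [167, 168, 169, 170, 171, 172, 173, 174, 175, 176, 177, 178, 179, 180]
78 nonblue [120, 121, 122, 124, 125, 126, 128, 129, 130, 131, 132, 133, 134, 135, 136, 137, 138, 139, 140, 141, 142, 143, 144, 145, 146, 147, 148, 149, 150, 151, 152, 153, 154, 155, 156, 157, 158, 159, 162, 165, 166, 167, 168, 169, 170, 171, 172, 173, 174, 175, 176, 177, 178, 179, 180, 181, 187, 194]
```

Call:
step_arm:
  rows:
    - [[0,0,8,0,0,0,255],[0,0,8,0,0,0,255],[0,0,7,0,0,0,255],[0,0,2,0,0,0,255],[0,0,2,0,0,0,255],[0,0,2,0,0,0,255],[0,0,2,0,0,0,255],[0,0,1,0,0,0,255]]

```text
time: 7.65
tool_pos: [629.1, 64.9, 183.7]
orientation: [0.543, 0.839, 0.0, 0.0]
force: [0.4, -0.4, -0.1]
finger_gap: 0.7
grasp_force: 0.0
```

Call:
step_arm:
  rows:
    - [[0,0,1,0,0,0,255],[0,0,1,0,0,0,255],[0,0,1,0,0,0,255],[0,0,1,0,0,0,255]]

```text
time: 8.05
tool_pos: [629.5, 64.8, 180.3]
orientation: [0.543, 0.839, 0.0, 0.001]
force: [0.3, 0.4, -0.3]
finger_gap: 0.2
grasp_force: 0.0
```

Call:
step_arm:
  rows:
    - [[0,0,1,0,0,0,255],[0,0,1,0,0,0,255],[0,0,1,0,0,0,255]]

```text
time: 8.35
tool_pos: [628.7, 64.9, 176.1]
orientation: [0.543, 0.839, -0.0, -0.0]
force: [0.3, -0.0, 0.1]
finger_gap: 0.3
grasp_force: 0.0
```

Call:
step_arm:
  rows:
    - [[0,0,1,0,0,0,255],[0,0,1,0,0,0,255]]

```text
time: 8.55
tool_pos: [629.3, 64.8, 175.4]
orientation: [0.543, 0.839, 0.0, 0.0]
force: [-3.6, 0.9, 9.9]
finger_gap: 0.5
grasp_force: 4.5
```

Call:
step_arm:
  rows:
    - [[0,0,1,0,0,0,255],[0,0,0.5,0,0,0,255],[0,0,0,0,0,0,255]]

```text
time: 8.85
tool_pos: [629.4, 64.8, 175.3]
orientation: [0.543, 0.84, 0.0, 0.001]
force: [-6.1, 0.0, 11.2]
finger_gap: 0.3
grasp_force: 5.9
```

Call:
step_arm:
  rows:
    - [[0,0,-5,0,0,0,255],[0,0,-20,0,0,0,255],[0,0,-40,0,0,0,255],[0,0,-40,0,0,0,255],[0,0,-40,0,0,0,255],[0,0,0,0,0,0,255]]

```text
time: 9.45
tool_pos: [631.8, 64.7, 325.7]
orientation: [0.543, 0.839, 0.003, 0.005]
force: [0.0, 0.4, -0.1]
finger_gap: 0.0
grasp_force: 0.0
```

```bash
python3 goto.py 629 65 184; python3 - <<'E'
from meas import *
p,d=vision.capture("wrist");notch(p,z=124);cv2.imwrite("pics/w5.png",cv2.cvtColor(p,4))
hsv=cv2.cvtColor(p,cv2.COLOR_RGB2HSV);b=cv2.inRange(hsv,(95,110,15),(125,255,255))
v,u=np.nonzero((b>0)&(d>0));P=pts("wrist",d[v,u],np.c_[u,v]);q=P[:,:2]-[629,65];r=np.hypot(*q.T)
k=(r>63)&(r<77)&(P[:,2]>115)
print("rim z",np.median(P[k,2]),"hub z",np.median(P[(r<8),2]),"wing",np.median(P[(r>30)&(r<54)&(P[:,2]>140),2]))
A=np.c_[q[k],np.ones(k.sum())];k2=abs(P[k,2]-np.median(P[k,2]))<4;print("slope",np.linalg.lstsq(A[k2],P[k,2][k2],rcond=None)[0])
E
```

```text
[631.8  64.7 325.7] yaw 24.2 gap 0.028255840588677257 F [ 0.   0.4 -0.1] [-0.03  0.02 -0.  ] q6 -0.5064323335151506 9.45
tool delta [  2.2  -3.9 141.6] tilt [ 0.012 -0.001 -1.   ]
66 nonblue [167, 168, 169, 170, 171, 172, 173, 174, 175, 176, 177, 178, 179]
70 nonblue [167, 168, 169, 170, 171, 172, 173, 174, 175, 176, 177, 178, 179]
74 nonblue [168, 169, 170, 171, 172, 173, 174, 175, 176, 177, 178]
78 nonblue [168, 169, 170, 171, 172, 173, 174, 175, 176, 177, 178]
rim z 119.48574220384975 hub z 151.25743719751745 wing 145.1785438625603
slope [-5.45305046e-03  1.44705022e-03  1.19473386e+02]
```

View pics/w5.png

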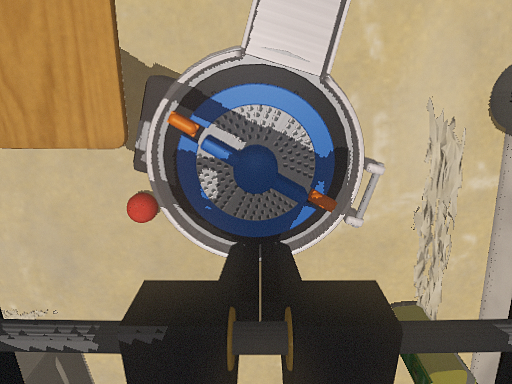

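The lugs at (182,124) and (322,201) now stand inside the notches, in line with the wings. The arm was still settling, so I'll recheck the rim height against the bowl wall.

Call:
step_arm:
  rows:
    - [[0,0,0,0,0,0,255],[0,0,0,0,0,0,255],[0,0,0,0,0,0,255]]

```text
time: 9.8
tool_pos: [628.4, 64.9, 316.2]
orientation: [0.543, 0.839, -0.001, -0.001]
force: [0.1, 0.3, -0.1]
finger_gap: 0.3
grasp_force: 0.0
```

```bash
python3 - <<'E'
from meas import *
p,d=vision.capture("wrist")
hsv=cv2.cvtColor(p,cv2.COLOR_RGB2HSV);b=cv2.inRange(hsv,(95,110,15),(125,255,255))
v,u=np.nonzero((d>0));P=pts("wrist",d[v,u],np.c_[u,v]);q=P[:,:2]-[629,65];r=np.hypot(*q.T);bl=b[v,u]>0
k=(r>63)&(r<77)&(P[:,2]>110)&bl;m=lambda k:np.median(P[k,2]).round(1)
print("rim",m(k),"hub",m(r<6),"wing",m((r>30)&(r<54)&(P[:,2]>140)&bl),"wall",m((r>105.5)&(r<108.5)&(P[:,2]>118)&(P[:,2]<132)),"orange",[ (np.percentile(P[w[v,u],2],80).round(1)) for _,_,w in blobs(masks(p)[1],30)])
print(len(k),np.linalg.lstsq(np.c_[q[k],np.ones(k.sum())],P[k,2],rcond=None)[0])
E
```

```text
rim 123.3 hub 341.0 wing 148.9 wall 124.0 orange [np.float64(23.5), np.float64(23.4), np.float64(23.8), np.float64(23.5), np.float64(24.1), np.float64(23.4), np.float64(23.4), np.float64(23.5), np.float64(23.7), np.float64(121.9), np.float64(22.2), np.float64(122.0)]
195833 [-2.23563919e-03 -2.43239766e-05  1.23312909e+02]
```

Relative to the bowl wall (125) and lug tops (123), the rim top comes out at about 124.3 mm, where 124 is fully home. The disc is level, so I hand in.

```bash
python3 -c "
from workcell import manip
print(manip.sign_off())"
```

```text
the job is handed in; nothing more can be done
None
```

The disc is turned onto the two lugs and pressed fully home: rim top measured at about 124.3 mm against 124 mm for home, and level. The job is handed in at about 10 s, but sign-off returned no verdict.

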